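# Locate a waveguide section in the bench fence

### The arm

A 6-joint arm with a two-finger parallel gripper is mounted at the origin on the work surface. World frame = base frame: x ahead of the robot, y to its left, z up, the work surface at z = 0. Lengths are in m, angles in degrees, forces in N, time in s.
With the tool pointing down it reaches from about 0.325 to 0.9 m from the base axis. Payload 6.1 kg.
Tool frame: the origin (TCP) lies between the finger pads; the fingertips stand 17 mm ahead of it and the grasp point (between the pads) lies 2 mm behind it; z points along the fingers, y is the line along which they close (so a half turn about z gives the same grasp; the last joint's range is limited). The gripper opens to 85 mm and grips with 20 to 120 N. Pads are 22 mm wide; open, the fingers measure 114 mm over their backs; the gripper's body (76 mm by 85 mm) begins 54 mm behind the grasp point. The pads swing forward as they close: fully open they stand 13 mm farther back than shut.
Start: joints at [-82.225, 12.628, 87.462, -0, 79.91, -7.225], TCP at [0.162, -0.604, 0.248] pointing down, gripper open.
Joint ranges: [-170.65, 170.65], [-52.31, 119.04], [5.05, 147.46], [-71.25, 251.25], [11.57, 151.72], [-153.62, 153.62]. Speed limits (degrees/s): [147.25, 147.25, 172.46, 180, 180, 180].

### API

Orientations are given as [roll, pitch, yaw] about the fixed x, y, z axes, in that order (R = Rz(yaw) Ry(pitch) Rx(roll)).
In Python, from station import ctrl gives the robot as it stands.
- The arm moves only by the tool arm_command, never from a script. Its argument "plan" is one flat list of numbers, 7 for each row, row after row: the shift along the tool's x, y, z in mm, then the turn, a rotation vector about the tool's x, y, z in rad, then the finger opening in mm, from 0 to 85.4. In form: [x, y, z, wx, wy, wz, jaw, x, y, z, wx, wy, wz, jaw, ...]. A call has 1 to 12 rows; each row is the pose to reach, as a shift and turn from the pose commanded when the call began, along the tool's axes at that moment; what a row does not reach only later rows make up. A row lasts 1/8 s, in which the tool goes at most 62.5 mm and 10.7 degrees, less where a joint would pass 70% of its speed; a pose out of reach is approached as far as the arm can. A call with a gripper value outside its range is refused whole. The fingers move at their own pace and stop on an object; "newtons" is the grip in N (left out, the last holds). Time passes only in rows, so rows that repeat a pose let the fingers close. It gives the time, the measured TCP pose, the force, the opening and the grip force at its end, in the units of the state.
- ctrl.get_state(): the state, without advancing time (a new reading comes with each control period).
- ctrl.snapshot(name): name is "scene" or "side" or "wrist"; returns (picture, depth): 400x640x3 uint8, blue, green, red; 400x640 float32, m along the optical axis (not along the pixel's ray), 0 where there is no reading.
- ctrl.camera_model(name): a dict with "fx", "fy", "cx", "cy" (pixels), "k1" (the pictures are not rectified: a ray, as slopes to the right and down, at radius r is drawn at 1 + k1 r^2 times it, then the intrinsics apply), "position" and "attitude" of the camera in the world; the wrist camera has in their place "T_tool_cam" (4x4, takes a point from camera to tool coordinates, whose origin is the TCP and whose axes are the flange's). Camera axes: x right, y down, z forward; pixel columns grow to the right and rows downward; lengths in m; the calibration is good to about 2 mm. A picture is of the moment at which its call begins: read the wrist's pose just before it. camera_model takes no time and is no camera call.
- ctrl.close_job(): hands the job in; it is judged then, once.
The state is a dict: "time": time; "joint_positions": joint angles; "dq": joint speeds; "joint_torque": joint torques, N m; "ee_pos": TCP position; "orientation": TCP orientation; "force": force on the tool from outside, world axes, zero at the start; "torque": the same for the moment, N m; "gripper_width": finger opening in m; "grip_force": force on a finger pad.
Only numpy, scipy, OpenCV 4.12 (cv2) and the standard library are available. Lean on these libraries where they do the work, as an engineer would, in place of code of your own. Each camera call takes 0.05 s, during which the arm holds its last target. There are 200 camera calls.

### The job

With the fingers closed, push the cream waveguide section along the bench top until it lies flat against the long aluminium rail and its end is against the dark end stop. Only then push the blue carriage along the rail until it touches the section's other end, leaving the section snug on all three faces. Never take the section between the fingers, lift it or tip it, and leave the other loose things where they are.

Things in the scene. Friction and masses are not known exactly. Their poses are not given: they have to be found in the camera images.
- fence: Fixed L-shaped fence, may be turned. Origin: inside corner, bench level. Aluminium rail (20 mm thick, 30 high): working face is plane x = 0, body on +x side, y from +30 to -400 mm. Dark steel end stop (30 high): working face is plane y = 0, body on +y side, x from -62 to 0 mm. The section belongs at x < 0, y < 0: home, its centre is at x = -23, y = -55 mm, its y axis along the fence's y.
- section_center (a point): Centre of the loose cream waveguide section, 23 mm above its underside; 0.3 kg. Along its y: a tube 23 mm wide (x), from 8.5 to 37.5 mm above the bench, and a 46 x 46 mm flange, 6 mm thick, at each end; 110 mm long in all. Starts turned up to 0.45 rad from the rail, its centre 85 to 135 mm before the rail face, clear of rail, stop and carriage.
- carriage (a joint): Travel (m), towards the end stop, of the blue plastic carriage that rides astride the rail. Its front face, which must touch the section's end, is at y = -0.320 m + travel in the fence's frame; it touches a home section at 0.210. Starts at 0.01 to 0.06; slides with about 1.5 N of friction and stays where it is left.
- carriage_rear (a point): Centre of the carriage's rear face (looks away from the end stop), 20 mm above the bench, 24 mm before (-x of) the rail face; push here along the fence's +y. The carriage is 24 mm long along the rail; before the rail it reaches from x = -46 to -2 mm (fence frame), 3 to 41 mm above the bench; a black knob over the rail rises to 50 mm.
- flange_a: Bystander: loose bright steel flange plate, 41 x 41 x 8 mm, lying flat near the end stop. Origin under its centre.
- flange_b: Bystander: loose bright steel flange plate, 41 x 41 x 8 mm, lying flat in front of the rail, between section and carriage and nearer the robot. Origin under its centre.
- brass_section: Bystander: short brass waveguide section, 70 mm long along its y, flanges 41 x 41 mm. Origin under its centre.
- adapter: Bystander: brass block adapter with a steel flange and an upright round connector, 41 x 57 x 56 mm high. Origin under the block's centre.
- screw_jar: Bystander: screw jar with a red cap, 52 mm across, 65 mm high. Origin under its centre.
- screwdriver: Bystander: screwdriver with a blue handle, about 200 mm long, lying behind the rail roughly parallel to it, handle towards its -x. Origin under its middle.
Things that resemble listed ones, but are neither listed nor needed, are in the scene too. There is more than one size of the part that bears section_center; the job needs the smallest.

How it is judged:
By the outcome, as a careful person would: the job done as asked, in the order asked, and still so for the second after the job is handed in, with the robot touching nothing.
It also fails if it takes over 58 s, if anything falls off the work surface, if the arm or the gripper's body presses on something with over 40 N, if the wrist force passes 120 N, or if a joint passes its speed limit or range.

## Working session

There is one attempt and no reset: what is moved stays moved. The work goes in short steps, Python scripts to look and compute and a tool call to move; the robot and the scene stay as the last step left them, time stands still between calls to the robot, and variables do not carry over. Pictures are saved under pics/ and viewed, at most 10 in all, crops included, and the job is handed in when it is done.

Besides the shell and the picture viewer there is one more tool, called after ">>>" in YAML: its name, and indented under it one key for each argument. arm_command: Moves the arm, as the interface text tells. Its arguments: {"type":"object","properties":{"plan":{"type":"array","items":{"type":"number"}},"newtons":{"type":"number"}},"required":["plan"]}

```bash
ls; mkdir -p pics
cat > h.py <<'E'
import numpy as np, cv2
from scipy.spatial.transform import Rotation as Ro
from station import ctrl
def cam(name):
    m=ctrl.camera_model(name)
    if 'T_tool_cam' in m:
        s=ctrl.get_state(); T=np.eye(4); T[:3,:3]=Ro.from_euler('xyz',s['orientation'],degrees=True).as_matrix(); T[:3,3]=s['ee_pos']
        T=T@np.array(m['T_tool_cam'])
    else:
        T=np.eye(4); a=np.array(m['attitude'],float)
        T[:3,:3]=a if a.shape==(3,3) else Ro.from_euler('xyz',a,degrees=True).as_matrix(); T[:3,3]=m['position']
    return m,T
def cloud(name):
    m,T=cam(name); p,d=ctrl.snapshot(name)
    v,u=np.mgrid[:d.shape[0],:d.shape[1]]
    K=np.array([[m['fx'],0,m['cx']],[0,m['fy'],m['cy']],[0,0,1.]])
    r=cv2.undistortPoints(np.stack([u.ravel(),v.ravel()],1).astype(np.float64)[:,None],K,np.array([m['k1'],0,0,0.]))[:,0].reshape(*d.shape,2)
    P=np.dstack([r[...,0]*d,r[...,1]*d,d])@T[:3,:3].T+T[:3,3]
    P[d==0]=np.nan
    return p,P
E
python3 - <<'E'
from h import *
print(ctrl.get_state())
for n in('scene','side','wrist'):
    m,T=cam(n);print(n,m,T.round(3).tolist())
    p,P=cloud(n);cv2.imwrite(f'pics/{n}0.png',p);np.save(n+'0.npy',P)
E
```

```text
pics
{'time': 0.0, 'joint_positions': array([-8.22241573e+01,  1.26753538e+01,  8.75263307e+01,  2.66061327e-03,
        7.99125480e+01, -7.22799897e+00]), 'dq': array([ 0.10158244, -0.00320167, -0.00551761,  0.09329646,  0.047953  ,
       -0.05756701]), 'joint_torque': array([-5.66265553e-04, -4.96898603e+01, -3.89394915e+01, -2.16183689e-04,
        1.10029182e-02,  2.91920003e-05]), 'ee_pos': array([ 0.16170112, -0.6031123 ,  0.2471928 ]), 'orientation': array([-1.79887005e+02, -1.69702501e-02,  1.50033563e+01]), 'force': array([-0.06655216,  0.22103131, -0.89597726]), 'torque': array([-0.03372967, -0.02435648,  0.02857536]), 'grip_force': 0.0, 'gripper_width': 0.085375989843789}
scene {'fx': 501.6215536660609, 'fy': 501.6215536660609, 'cx': 321.87637016651786, 'cy': 195.97318661556767, 'k1': -0.1041160624235933, 'position': array([1.43795457, 0.63758518, 0.80146076]), 'attitude': array([-125.08146221,    1.01834326,  126.55067865])} [[-0.595, 0.47, -0.651, 1.438], [0.803, 0.331, -0.496, 0.638], [-0.018, -0.818, -0.575, 0.801], [0.0, 0.0, 0.0, 1.0]]
side {'fx': 420.198621039616, 
[... 255 characters left out ...]
, [-0.457, 0.635, -0.623, 0.697], [-0.02, -0.708, -0.706, 0.853], [0.0, 0.0, 0.0, 1.0]]
wrist {'fx': 288.06521928027377, 'fy': 288.06521928027377, 'cx': 318.06573364890414, 'cy': 204.72704209245876, 'k1': -0.03010427043010586, 'T_tool_cam': array([[ 1.04834486e-03, -9.59536283e-01, -2.81583066e-01,
         7.15663604e-02],
       [ 9.99999424e-01,  1.07126313e-03,  7.25484432e-05,
        -3.79933525e-05],
       [ 2.32036693e-04, -2.81582980e-01,  9.59536853e-01,
        -1.24896228e-01],
       [ 0.00000000e+00,  0.00000000e+00,  0.00000000e+00,
         1.00000000e+00]])} [[0.26, -0.926, -0.272, 0.231], [-0.966, -0.25, -0.071, -0.585], [-0.002, 0.281, -0.96, 0.372], [0.0, 0.0, 0.0, 1.0]]
```

View pics/scene0.png

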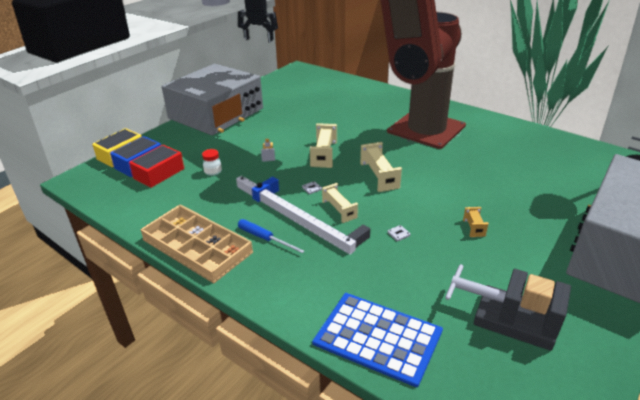

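View pics/side0.png

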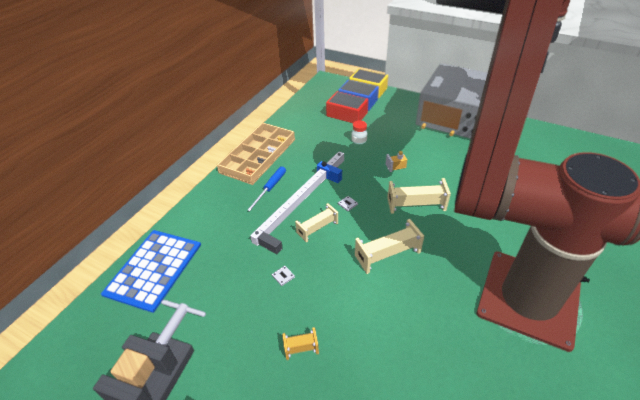

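Both views show the small cream section at scene (340,202) / side (317,222). The rail runs from scene (253,190) to (355,240), with the stop at (360,237) and the carriage at (265,187). Next I'll make a top-down map from the depth.

Run:
```python
from h import *
S=np.load('scene0.npy');D=np.load('side0.npy')
ps=cv2.imread('pics/scene0.png');pd=cv2.imread('pics/side0.png')
for n,P,pts in(('scene',S,[(340,200),(265,187),(300,215),(340,237),(360,236),(312,187),(399,232)]),('side',D,[(317,222),(330,172),(290,200),(262,235),(270,241),(347,203),(284,274)])):
    for u,v in pts: print(n,u,v,P[v,u].round(3))
# topdown 1.25mm/px: x 0.3..0.8 up, y -0.4..0.4
W=np.zeros((560,760,3),np.uint8);H=np.full((560,760),-1.)
for P,p in((D,pd),(S,ps)):
    q=P.reshape(-1,3);c=p.reshape(-1,3);ok=np.isfinite(q[:,0])&(q[:,2]<.1)&(q[:,2]>-.02);q=q[ok];c=c[ok]
    r=((0.85-q[:,0])/.001).astype(int);k=((0.38-q[:,1])/.001).astype(int)
    for a,b,z,cc in zip(r,k,q[:,2],c):
        if 0<=a<559 and 0<=b<759 and z>H[a,b]-.005: H[a:a+2,b:b+2]=z;W[a:a+2,b:b+2]=cc
cv2.imwrite('pics/top.png',W)
```

```text
scene 340 200 [0.56  0.029 0.038]
scene 265 187 [ 0.625 -0.176  0.035]
scene 300 215 [ 0.663 -0.023  0.03 ]
scene 340 237 [0.675 0.109 0.029]
scene 360 236 [0.643 0.145 0.027]
scene 312 187 [ 0.524 -0.092  0.012]
scene 399 232 [0.555 0.204 0.009]
side 317 222 [0.545 0.031 0.038]
side 330 172 [ 0.607 -0.171  0.036]
side 290 200 [nan nan nan]
side 262 235 [0.655 0.131 0.032]
side 270 241 [0.625 0.139 0.032]
side 347 203 [ 0.516 -0.096  0.009]
side 284 274 [0.55  0.199 0.008]
```

View pics/top.png

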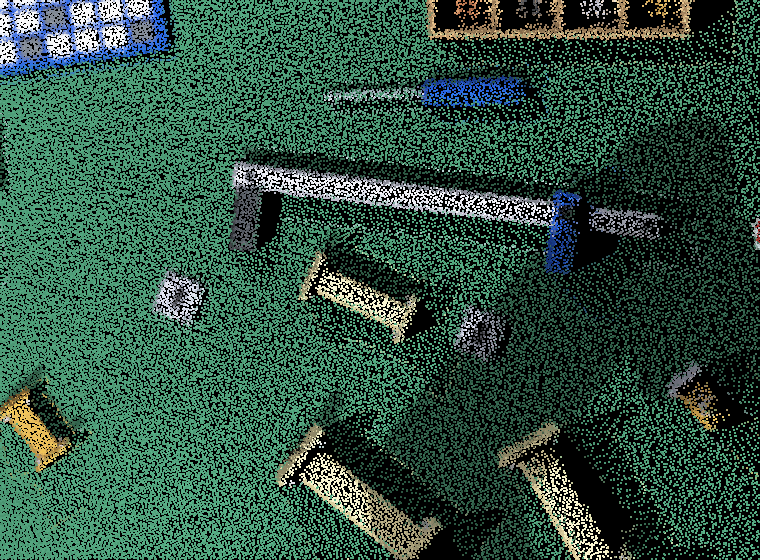

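The top map (1 mm/px, col→y, row→x) shows the rail from (233,175) to (660,225), the stop face near col 262 and the section centre near (360,297). The carriage is at (563,235) and flange_b at (480,331). Next I'll fit the numbers.

```bash
cat >> h.py <<'E'
def px(P,z0,z1,c0,c1,r0,r1):
    q=P.reshape(-1,3);c=(.38-q[:,1])*1e3;r=(.85-q[:,0])*1e3
    return q[(q[:,2]>z0)&(q[:,2]<z1)&(c>c0)&(c<c1)&(r>r0)&(r<r1)]
E
python3 - <<'E'
from h import *
for n in('scene','side'):
    P=np.load(n+'0.npy'); print(n)
    q=px(P,.025,.035,275,540,150,230)
    # refine: cubic-free: line fit w/ width
    vx,vy,x0,y0=cv2.fitLine(q[:,:2].astype(np.float32),cv2.DIST_HUBER,0,.001,.001).ravel()
    d=np.array([vx,vy]);d*=np.sign(d[1]);nx=np.array([d[1],-d[0]])
    w=(q[:,:2]-[x0,y0])@nx; print('rail yaw',np.degrees(np.arctan2(-d[0],d[1])),'lat pct',np.percentile(w,[2,98])*1e3, 'z',np.median(q[:,2]))
    F=lambda q:np.c_[(q[:,:2]-[x0,y0])@nx,(q[:,:2]-[x0,y0])@d]*1e3
    print('ref',x0,y0)
    for nm,a in(('stop',(.025,.036,225,275,195,260)),('carr',(.033,.045,535,590,190,280)),('rail all',(.025,.035,225,680,150,240))):
        f=F(px(P,*a));print(nm,np.percentile(f,[1,50,99],0).round(1).tolist())
    q=px(P,.012,.055,295,422,245,350);qt=q[q[:,2]>.03]
    r=cv2.minAreaRect((F(qt)).astype(np.float32));print('sect',len(qt),r,np.percentile(q[:,2],99))
    t=px(P,.035,.040,320,395,245,350);l=cv2.fitLine(F(t).astype(np.float32),cv2.DIST_HUBER,0,.1,.01).ravel();print('tube',l,np.degrees(np.arctan2(l[0],l[1])))
    f=F(px(P,.004,.014,450,512,300,362));print('flb',np.percentile(f,[2,50,98],0).round(1).tolist())
E
```

```text
scene
rail yaw -6.9890366 lat pct [-11.9616813    9.33151442] z 0.03078643675775128
ref 0.6582322 -0.019381622
stop [[-72.3, 136.9], [-46.8, 150.6], [-22.3, 162.2]]
carr [[-57.5, -180.4], [-19.0, -161.0], [19.5, -151.3]]
rail all [[-63.2, -253.4], [-1.6, 28.5], [16.9, 164.7]]
sect 400 ((-107.74010467529297, 26.623035430908203), (115.19263458251953, 47.73554992675781), 73.280517578125) 0.04891531687674919
tube [   0.3855628     0.92268157 -108.10576      26.577635  ] 22.678684
flb [[-151.3, -123.2], [-126.4, -94.9], [-103.9, -75.3]]
side
rail yaw -7.026882 lat pct [-9.29849955 11.58996003] z 0.030420913348562895
ref 0.65257794 -0.01853794
stop [[-70.3, 135.6], [-44.6, 149.4], [-17.2, 161.6]]
carr [[-54.3, -180.7], [-21.2, -163.4], [21.9, -153.3]]
rail all [[-58.4, -254.0], [-2.8, 31.0], [12.7, 164.4]]
sect 403 ((-106.69390869140625, 27.06942367553711), (112.18421936035156, 48.92162322998047), 73.33255004882812) 0.04834420751868633
tube [   0.38056982    0.9247522  -105.59968      28.711353  ] 22.368982
flb [[-149.3, -119.8], [-127.4, -95.7], [-105.4, -74.4]]
```

>>> arm_command:
  plan: [480,-510,50,0,0,0.384,0,480,-510,50,0,0,0.384,0,480,-510,50,0,0,0.384,0,480,-510,50,0,0,0.384,0,480,-510,50,0,0,0.384,0,480,-510,50,0,0,0.384,0,480,-510,50,0,0,0.384,0,480,-510,50,0,0,0.384,0,480,-510,50,0,0,0.384,0,480,-510,50,0,0,0.384,0,480,-510,50,0,0,0.384,0,480,-510,50,0,0,0.384,0]

```text
time: 1.65
ee_pos: [0.4939, 0.0164, 0.1977]
orientation: [-180.0, 0.0, -6.7]
force: [0.2, -0.8, -0.4]
gripper_width: -0.0001
grip_force: 0.0
```

>>> arm_command:
  plan: [0,0,0,0,0,0,0]

```text
time: 1.78
ee_pos: [0.4932, 0.0137, 0.1978]
orientation: [180.0, 0.1, -6.9]
force: [-0.1, -1.6, -0.8]
gripper_width: -0.0
grip_force: 0.0
```

Run:
```python
from h import *
p,P=cloud('wrist');cv2.imwrite('pics/w1.png',p);np.save('w1.npy',P)
s=ctrl.get_state();print(s['ee_pos'],s['orientation'])
th=np.radians(-7);nx=np.array([np.cos(th),np.sin(th)]);d=np.array([-np.sin(th),np.cos(th)]);O=np.array([.6621,.1183])
F=lambda q:np.c_[(q[:,:2]-O)@nx,(q[:,:2]-O)@d]*1e3
f=F(P.reshape(-1,3));z=P[...,2].ravel()
W=np.zeros((440,520,3),np.uint8);ok=np.isfinite(z)&(z<.08)
r=(60-f[ok,0]).round().astype(int);k=(60-f[ok,1]).round().astype(int);c=p.reshape(-1,3)[ok]
g=(r>=0)&(r<439)&(k>=0)&(k<519)
for a,b in((0,0),(0,1),(1,0),(1,1)):W[r[g]+a,k[g]+b]=c[g]
cv2.imwrite('pics/wt.png',W)
m=(z>.027)&(z<.033)&(f[:,1]>-180)&(f[:,1]<-10)&(f[:,0]>-30)&(f[:,0]<45)
w=f[m];a=np.polyfit(w[:,1],w[:,0],1);print('rail slope deg',np.degrees(np.arctan(a[0])),'pct',np.percentile(w[:,0],[1,50,99]),len(w))
m=(z>.034)&(z<.055)&(f[:,0]<-40)&(f[:,0]>-150)&(f[:,1]<-40)&(f[:,1]>-180)
print('sect',cv2.minAreaRect(f[m].astype(np.float32)))
```

```text
[0.49295218 0.01274277 0.19796733] [ 1.79963597e+02  5.87918837e-02 -6.96304155e+00]
rail slope deg -0.04186842481738944 pct [-0.10336267  9.81759857 19.82526033] 4718
sect ((-96.45694732666016, -110.1790771484375), (110.269775390625, 45.574222564697266), 72.21011352539062)
```

View pics/wt.png

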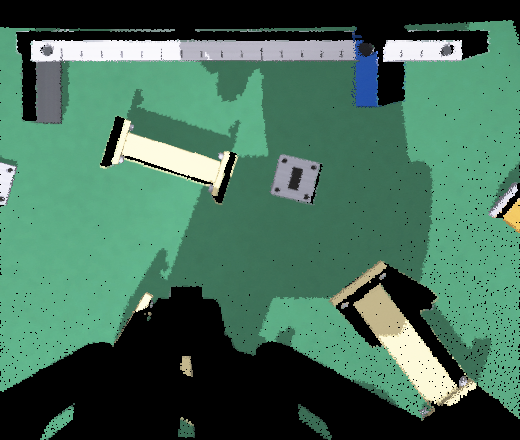

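The wrist map confirms the fence frame: the rail face is at 0, the section at (-96.5,-110) and turned 17.8°, and the carriage rear at about y=-318. I'll descend and push.

>>> arm_command:
  plan: [0,0,60,0,0,0,0,0,0,120,0,0,0,0,0,0,171,0,0,0,0,0,0,171,0,0,0,0,12,0,171,0,0,0,0,24,0,171,0,0,0,0,31,0,171,0,0,0,0,38,0,171,0,0,0,0,45,0,171,0,0,0,0,52,0,171,0,0,0,0,59,0,171,0,0,0,0,66,0,171,0,0,0,0]

```text
time: 3.32
ee_pos: [0.5589, 0.0052, 0.028]
orientation: [180.0, 0.1, -7.0]
force: [-5.8, -0.1, 4.2]
gripper_width: 0.0001
grip_force: 2.5
```

```bash
cat >> h.py <<'E'
th=np.radians(-7);nx=np.array([np.cos(th),np.sin(th)]);d=np.array([-np.sin(th),np.cos(th)]);O=np.array([.6621,.1183])
F=lambda q:np.c_[(q[:,:2]-O)@nx,(q[:,:2]-O)@d]*1e3
def look(y0=-230,y1=20,tag=None):
    s=ctrl.get_state();print('tcp',F(s['ee_pos'][None]).round(1),s['ee_pos'][2].round(4),'yaw',s['orientation'][2].round(2),'f',(np.array(s['force'])[:2]@np.c_[nx,d]).round(1),'fz',s['force'][2].round(1),'t',s['time'])
    for n in('scene','side'):
        p,P=cloud(n);f=F(P.reshape(-1,3));z=P[...,2].ravel();c=p.reshape(-1,3).astype(int)
        cream=(c[:,1]-c[:,0]>12)&(c[:,2]-c[:,0]>25)&(c[:,2]>c[:,1])
        m=cream&(z>.03)&(z<.055)&(f[:,0]<5)&(f[:,0]>-150)&(f[:,1]<y1)&(f[:,1]>y0)
        print(n,m.sum(),cv2.minAreaRect(f[m].astype(np.float32)),np.percentile(f[m],[1,99],0).round(1).tolist())
        if tag: cv2.imwrite(f'pics/{n}{tag}.png',cv2.resize(p[120:320,200:460],(780,600)))
E
python3 -c "
from h import *
look()"
```

```text
tcp [[ -88.7 -124.9]] 0.028 yaw -6.97 f [-5.8 -0.8] fz 4.2 t 3.325
scene 354 ((-59.42529296875, -106.42601776123047), (110.92562103271484, 43.510955810546875), 81.54486846923828) [[-84.3, -159.8], [-31.8, -51.3]]
side 186 ((-63.97763442993164, -107.0885009765625), (109.49754333496094, 44.567623138427734), 81.81936645507812) [[-92.5, -155.5], [-37.0, -51.5]]
```

>>> arm_command:
  plan: [6,0,0,0,0,0,0,12,0,0,0,0,0,0,18,0,0,0,0,0,0,24,0,0,0,0,0,0,29,0,0,0,0,0,0,33,0,0,0,0,0,0,36,0,0,0,0,0,0,38,0,0,0,0,0,0,39,0,0,0,0,0,0,39,0,0,0,0,0,0]

```text
time: 4.68
ee_pos: [0.5973, 0.0005, 0.0276]
orientation: [180.0, 0.1, -7.0]
force: [-4.9, 1.3, 3.4]
gripper_width: 0.0002
grip_force: 2.5
```

```bash
python3 -c "
from h import *
look()"
```

```text
tcp [[ -50.  -124.8]] 0.0276 yaw -6.98 f [-5.   0.7] fz 3.4 t 4.675
scene 364 ((-24.55609130859375, -104.03150177001953), (46.103050231933594, 110.67777252197266), 0.7428082823753357) [[-47.2, -157.2], [-4.3, -49.6]]
side 181 ((-35.8931884765625, -102.134033203125), (109.07289123535156, 45.63222122192383), 83.71501159667969) [[-54.9, -136.5], [-10.1, -50.0]]
```

>>> arm_command:
  plan: [1,0,0,0,0,0,0,2,0,0,0,0,0,0,3,0,0,0,0,0,0,4,0,0,0,0,0,0,4,0,0,0,0,0,0]

```text
time: 5.4
ee_pos: [0.6008, 0.0001, 0.0275]
orientation: [180.0, 0.1, -7.0]
force: [-6.7, 0.4, 6.5]
gripper_width: 0.0001
grip_force: 3.5
```

>>> arm_command:
  plan: [1,0,0,0,0,0,0,1.5,0,0,0,0,0,0,2,0,0,0,0,0,0,2,0,0,0,0,0,0]

```text
time: 5.9
ee_pos: [0.601, 0.0001, 0.0275]
orientation: [180.0, 0.4, -7.0]
force: [-15.2, 1.7, 13.1]
gripper_width: -0.0
grip_force: 7.5
```

```bash
python3 -c "
from h import *
look()"
```

```text
tcp [[ -46.3 -124.8]] 0.0275 yaw -6.97 f [-15.3  -0.2] fz 13.1 t 5.9
scene 376 ((-21.786954879760742, -103.73185729980469), (42.675376892089844, 109.8501205444336), 1.1585826873779297) [[-42.4, -157.4], [-1.0, -50.1]]
side 164 ((-25.625011444091797, -101.58418273925781), (46.61332702636719, 106.5443115234375), 2.457907199859619) [[-50.0, -111.6], [-7.9, -49.1]]
```

The force jumped with no further motion, so the section is flush to the rail. I'll retreat, lift over and come down behind the section's free end.

>>> arm_command:
  plan: [-12,0,0,0,0,0,0,-35,0,0,0,0,0,0,-35,0,-55,0,0,0,0,-20,40,-70,0,0,0,0,10,67,-70,0,0,0,0,22,67,-70,0,0,0,0,22,67,-70,0,0,0,0,22,67,-20,0,0,0,0,22,67,0,0,0,0,0,22,67,0,0,0,0,0]

```text
time: 7.25
ee_pos: [0.6148, -0.0683, 0.0249]
orientation: [-180.0, 0.3, -7.0]
force: [-0.4, -0.5, 0.4]
gripper_width: -0.0001
grip_force: 0.0
```

```bash
python3 -c "
from h import *
look(tag='p2')"
```

```text
tcp [[ -24.2 -191. ]] 0.0249 yaw -6.95 f [-0.3 -0.6] fz 0.4 t 7.25
scene 381 ((-22.223609924316406, -103.87535095214844), (45.21714782714844, 113.3112564086914), 1.5010071992874146) [[-43.5, -158.8], [-0.3, -49.4]]
side 246 ((-27.70010757446289, -105.83909606933594), (47.3237419128418, 111.58092498779297), 0.8167125582695007) [[-50.2, -160.2], [-4.7, -50.2]]
```

View pics/scenep2.png

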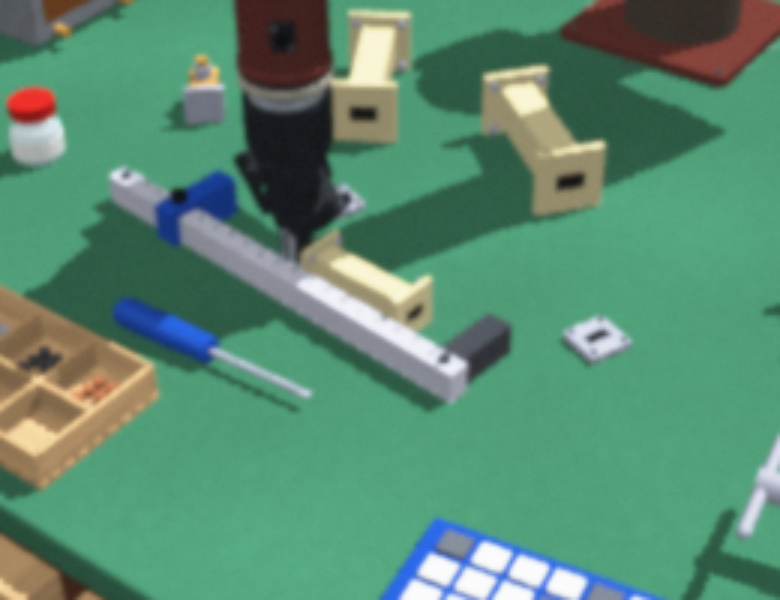

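The section now lies along the rail at crop (365,280), and the finger is behind its end at (290,240), with the stop at (480,345). I'll push it along the rail.

>>> arm_command:
  plan: [0,-10,0,0,0,0,0,0,-17,0,0,0,0,0,0,-24,0,0,0,0,0,0,-31,0,0,0,0,0,0,-38,0,0,0,0,0,0,-45,0,0,0,0,0,0,-51,0,0,0,0,0,0,-56,0,0,0,0,0,0,-59,0,0,0,0,0,0,-61,0,0,0,0,0,0,-61,0,0,0,0,0]

```text
time: 8.72
ee_pos: [0.6256, -0.0099, 0.0288]
orientation: [179.9, -0.1, -7.0]
force: [-1.5, -4.3, 4.2]
gripper_width: -0.0002
grip_force: 2.7
```

```bash
python3 -c "
from h import *
look()"
```

```text
tcp [[ -20.6 -131.7]] 0.0288 yaw -6.98 f [-1.  -4.4] fz 4.2 t 8.725
scene 385 ((-19.36532211303711, -62.16564178466797), (111.15000915527344, 45.76280975341797), 89.75131225585938) [[-41.7, -115.5], [1.8, -7.1]]
side 213 ((-25.048696517944336, -61.97734451293945), (46.122745513916016, 111.04131317138672), 1.3890308141708374) [[-47.7, -116.2], [-3.9, -6.9]]
```

>>> arm_command:
  plan: [0,-2,0,0,0,0,0,0,-4,0,0,0,0,0,0,-5,0,0,0,0,0,0,-6,0,0,0,0,0,0,-7,0,0,0,0,0,0,-7,0,0,0,0,0]

```text
time: 9.57
ee_pos: [0.6265, -0.0032, 0.0288]
orientation: [179.9, -0.1, -7.0]
force: [-1.5, -6.1, 4.6]
gripper_width: 0.0002
grip_force: 3.2
```

>>> arm_command:
  plan: [0,-1,0,0,0,0,0,0,-2,0,0,0,0,0,0,-2.5,0,0,0,0,0,0,-2.5,0,0,0,0,0]

```text
time: 10.07
ee_pos: [0.6265, -0.0026, 0.0288]
orientation: [179.7, -0.1, -7.0]
force: [-3.5, -12.7, 5.2]
gripper_width: 0.0003
grip_force: 6.9
```

```bash
python3 -c "
from h import *
look()"
```

```text
tcp [[ -20.6 -124.4]] 0.0288 yaw -7.0 f [ -1.9 -13. ] fz 5.2 t 10.075
scene 395 ((-21.39018440246582, -54.7679557800293), (114.29639434814453, 45.124507904052734), 88.95439147949219) [[-41.6, -108.5], [0.3, 0.7]]
side 207 ((-25.69352912902832, -59.00886535644531), (45.851402282714844, 118.63154602050781), 0.011841891333460808) [[-48.4, -110.2], [-4.7, 0.2]]
```

Against the stop as well, with 13 N and no motion. I'll re-press it sideways gently to make sure it's flat on the rail.

>>> arm_command:
  plan: [0,12,0,0,0,0,0,0,14,-60,0,0,0,0,-20,0,-70,0,0,0,0,-58,-40,-70,0,0,0,0,-58,-64,-70,0,0,0,0,-58,-64,-50,0,0,0,0,-58,-64,0,0,0,0,0,-58,-64,0,0,0,0,0,-40,-64,0,0,0,0,0,-30,-64,0,0,0,0,0,-27,-64,0,0,0,0,0,-26,-64,0,0,0,0,0]

```text
time: 11.68
ee_pos: [0.608, 0.067, 0.0277]
orientation: [-180.0, -0.0, -7.0]
force: [-1.0, 0.4, -0.3]
gripper_width: 0.0001
grip_force: 0.0
```

>>> arm_command:
  plan: [0.5,0,0,0,0,0,0,1,0,0,0,0,0,0,1,0,0,0,0,0,0]

```text
time: 12.05
ee_pos: [0.6087, 0.0671, 0.0273]
orientation: [-180.0, 0.0, -7.0]
force: [0.1, -0.1, 0.4]
gripper_width: -0.0002
grip_force: 0.0
```

```bash
python3 -c "
from h import *
look()"
```

```text
tcp [[-46.8 -57.4]] 0.0273 yaw -6.99 f [ 0.1 -0.1] fz 0.4 t 12.05
scene 392 ((-19.8724365234375, -54.496891021728516), (44.013065338134766, 111.42967987060547), 0.922484278678894) [[-39.9, -106.8], [0.1, 0.9]]
side 145 ((-23.959989547729492, -53.20517349243164), (48.26134490966797, 110.81343841552734), 2.3233706951141357) [[-48.8, -105.0], [-4.2, 0.4]]
```

>>> arm_command:
  plan: [1,0,0,0,0,0,0,1.5,0,0,0,0,0,0,2,0,0,0,0,0,0,2,0,0,0,0,0,0]

```text
time: 12.65
ee_pos: [0.6099, 0.0669, 0.0273]
orientation: [180.0, 0.1, -7.0]
force: [-5.6, 0.2, 4.4]
gripper_width: -0.0
grip_force: 2.6
```

>>> arm_command:
  plan: [0.7,0,0,0,0,0,0,1.4,0,0,0,0,0,0,1.4,0,0,0,0,0,0]

```text
time: 13.02
ee_pos: [0.61, 0.0669, 0.0271]
orientation: [180.0, 0.3, -7.0]
force: [-9.5, 0.9, 8.5]
gripper_width: -0.0002
grip_force: 5.1
```

Seated. Now to the carriage's rear face.

>>> arm_command:
  plan: [-12,0,0,0,0,0,0,-32,0,0,0,0,0,0,-32,0,-60,0,0,0,0,-32,20,-85,0,0,0,0,-10,80,-85,0,0,0,0,10,140,-85,0,0,0,0,20,200,-85,0,0,0,0,20,255,-85,0,0,0,0,20,297,-85,0,0,0,0,20,297,-85,0,0,0,0,20,297,-85,0,0,0,0]

```text
time: 14.4
ee_pos: [0.5957, -0.2302, 0.1121]
orientation: [-180.0, 0.0, -7.0]
force: [0.2, 0.4, 0.2]
gripper_width: -0.0004
grip_force: 0.0
```

```bash
cat >> h.py <<'E'
def carr():
    for n in('scene','side'):
        p,P=cloud(n);f=F(P.reshape(-1,3));z=P[...,2].ravel();c=p.reshape(-1,3).astype(int)
        m=(c[:,0]>c[:,2]+50)&(c[:,0]>c[:,1]+30)&(z>.03)&(z<.055)&(f[:,0]>-60)&(f[:,0]<30)&(f[:,1]<-80)
        print('carr',n,m.sum(),np.percentile(f[m],[2,98],0).round(1).tolist())
E
python3 -c "
from h import *
look(tag='p3');carr()"
```

```text
tcp [[ -23.5 -354. ]] 0.1121 yaw -7.03 f [0.1 0.5] fz 0.2 t 14.4
scene 391 ((-19.26751708984375, -54.00865173339844), (44.14305877685547, 109.57160949707031), 0.6029565930366516) [[-40.9, -107.5], [1.2, 0.3]]
side 283 ((-25.057144165039062, -55.06743621826172), (46.79229736328125, 112.20172119140625), 0.36405181884765625) [[-48.3, -109.6], [-5.2, -0.2]]
carr scene 171 [[-42.8, -315.1], [29.7, -290.2]]
carr side 175 [[-47.7, -316.7], [29.0, -290.7]]
```

View pics/scenep3.png

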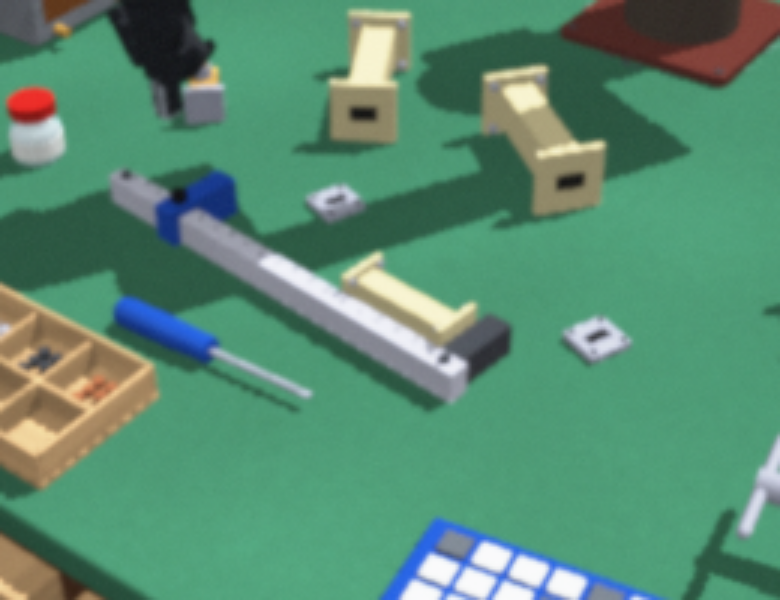

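The section is home at crop (410,300), touching rail and stop, and the carriage at (195,205) is clear of the finger. I'll descend and push.

>>> arm_command:
  plan: [0,0,50,0,0,0,0,0,0,85,0,0,0,0,0,0,85,0,0,0,0,0,-15,85,0,0,0,0,0,-25,85,0,0,0,0,0,-37,85,0,0,0,0,0,-50,85,0,0,0,0,0,-63,85,0,0,0,0,0,-76,85,0,0,0,0,0,-89,85,0,0,0,0,0,-102,85,0,0,0,0,0,-115,85,0,0,0,0]

```text
time: 16.1
ee_pos: [0.6099, -0.1156, 0.0272]
orientation: [-180.0, 0.0, -7.0]
force: [0.6, -1.4, 1.0]
gripper_width: 0.0002
grip_force: 1.0
```

>>> arm_command:
  plan: [0,-13,0,0,0,0,0,0,-26,0,0,0,0,0,0,-39,0,0,0,0,0,0,-51,0,0,0,0,0,0,-62,0,0,0,0,0,0,-70,0,0,0,0,0,0,-76,0,0,0,0,0,0,-80,0,0,0,0,0,0,-83,0,0,0,0,0,0,-83,0,0,0,0,0]

```text
time: 17.35
ee_pos: [0.6197, -0.0338, 0.0271]
orientation: [-180.0, 0.0, -7.0]
force: [-0.2, 0.4, 0.1]
gripper_width: 0.0003
grip_force: 0.0
```

```bash
python3 -c "
from h import *
look();carr()"
```

```text
tcp [[ -23.6 -156.1]] 0.0271 yaw -7.01 f [-0.2  0.4] fz 0.1 t 17.35
scene 393 ((-20.97570037841797, -53.319149017333984), (109.21698760986328, 43.86977005004883), 89.43172454833984) [[-41.0, -107.3], [0.5, 0.8]]
side 205 ((-24.854639053344727, -54.6429557800293), (47.30620193481445, 109.81733703613281), 0.41480937600135803) [[-48.1, -109.3], [-3.5, 0.0]]
carr scene 179 [[-43.3, -141.7], [28.3, -116.8]]
carr side 171 [[-48.0, -141.1], [28.2, -117.5]]
```

>>> arm_command:
  plan: [0,-2,0,0,0,0,0,0,-4,0,0,0,0,0,0,-5.5,0,0,0,0,0,0,-6.5,0,0,0,0,0,0,-7.3,0,0,0,0,0,0,-7.3,0,0,0,0,0]

```text
time: 18.3
ee_pos: [0.6208, -0.0267, 0.0272]
orientation: [-180.0, 0.0, -7.0]
force: [-1.4, -0.8, -0.0]
gripper_width: 0.0001
grip_force: 0.4
```

>>> arm_command:
  plan: [0,-0.7,0,0,0,0,0,0,-1.4,0,0,0,0,0,0,-1.4,0,0,0,0,0]

```text
time: 18.68
ee_pos: [0.6209, -0.0263, 0.0273]
orientation: [179.9, 0.0, -7.0]
force: [-1.9, -5.3, -0.8]
gripper_width: -0.0002
grip_force: 2.5
```

>>> arm_command:
  plan: [0,-0.7,0,0,0,0,0,0,-1.3,0,0,0,0,0,0,-1.3,0,0,0,0,0]

```text
time: 19.05
ee_pos: [0.621, -0.0262, 0.0273]
orientation: [179.8, 0.0, -7.0]
force: [-2.5, -9.3, -0.4]
gripper_width: -0.0002
grip_force: 4.8
```

```bash
python3 -c "
from h import *
look();carr()"
```

```text
tcp [[ -23.2 -148.4]] 0.0273 yaw -7.01 f [-1.3 -9.6] fz -0.4 t 19.05
scene 384 ((-21.375822067260742, -53.83675765991211), (111.12260437011719, 44.01300048828125), 89.44015502929688) [[-41.2, -107.3], [0.2, 0.9]]
side 200 ((-25.467845916748047, -55.039730072021484), (111.24177551269531, 46.69160842895508), 89.86544036865234) [[-47.9, -110.3], [-3.5, 0.3]]
carr scene 144 [[-43.4, -134.8], [29.4, -109.7]]
carr side 143 [[-46.9, -135.3], [28.7, -110.4]]
```

The TCP is at -148.4, exactly as predicted, with 9.6 N and no motion. Withdrawing.

>>> arm_command:
  plan: [0,6,0,0,0,0,0,0,20,0,0,0,0,0,0,20,-60,0,0,0,0,0,20,-120,0,0,0,0,-60,0,-150,0,0,0,0,-110,-40,-150,0,0,0,0,-110,-60,-150,0,0,0,0,-110,-60,-150,0,0,0,0]

```text
time: 20.25
ee_pos: [0.5191, 0.0499, 0.178]
orientation: [-180.0, -0.1, -6.9]
force: [-0.3, 0.4, 0.7]
gripper_width: -0.0
grip_force: 0.0
```

```bash
python3 -c "
from h import *
look();carr()
p,P=cloud('wrist');cv2.imwrite('pics/wf.png',p)"
```

```text
tcp [[-133.6  -85.3]] 0.178 yaw -6.87 f [-0.4  0.3] fz 0.7 t 20.25
scene 378 ((-21.686382293701172, -53.21553421020508), (109.98512268066406, 45.94040298461914), 88.79849243164062) [[-41.1, -106.8], [0.3, 1.0]]
side 380 ((-26.802059173583984, -54.9200553894043), (111.14582824707031, 44.93092727661133), 88.90168762207031) [[-47.6, -109.0], [-5.6, -0.0]]
carr scene 137 [[-42.3, -131.9], [29.4, -109.9]]
carr side 155 [[-47.6, -134.8], [29.4, -110.7]]
```

View pics/wf.png

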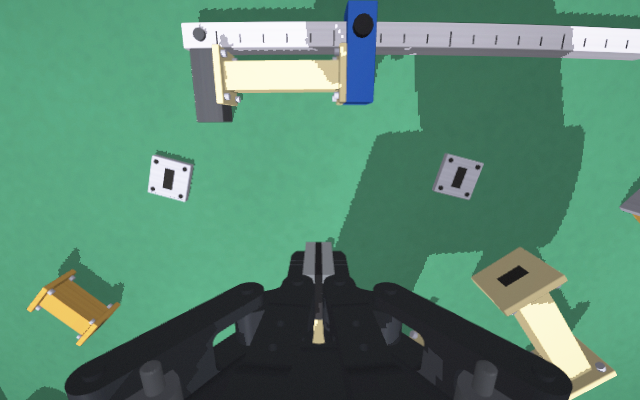

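The wrist view shows the section snug between the stop (215,85), the rail (280,45) and the carriage (360,60). Both flange plates are undisturbed at (170,177) and (458,177). I'm handing in the job.

```bash
python3 -c "
from station import ctrl
print(ctrl.close_job())"
```

```text
the job is handed in; nothing more can be done
None
```

The job is handed in at about 20 s: the cream section lies flat against the rail with its end against the stop, the blue carriage touches its other end, and the arm stayed clear of the other loose things.

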